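# Take the padlock out of the flap-topped parts box

### The job

A customer at the second-hand tool stall wants the padlock that is in the grey steel parts box. Raise the box's flap by its tab past upright until it leans back and stays open by itself, take out the padlock and stand it upright in the shallow black tray. Leave the flap open and leave the socket where it stands in the box.

Things in the scene. Friction and masses are not known exactly. Their poses are not given: they have to be found in the camera images.
- partsbox: Fixed, open-topped grey steel box under the flap; origin at the centre of its underside on the table, x towards its far (hinge) side, y along its long side. Outside 150 deep (x) x 288 wide (y) x 64 mm high; walls and floor 4 mm. The padlock and the socket stand inside, hidden until the flap is up.
- flap (a joint): Angle of the flap (rad): 0 shut, 1.9 fully open, leaning back on its stop. A flat grey steel sheet 150 x 288 x 3 mm, 0.3 kg, the box's lid, hinged along the far long rim; it turns up and away from the robot. It moves freely: let go below about 1.5 rad it falls shut, beyond that it leans back and stays open.
- flap_tab (a point): Grip point on the flap's lift tab, a steel fin at the middle of its front edge: 13 mm thick (y), 26 high. The point is at mid thickness and height, 25 mm in front of the flap's edge, 80 mm above the table when shut. Axes turn with the flap: x to the hinge, z up when shut; the hinge line (along y) is at x +175, z -16 mm. Pinched across y, the fin turns between the fingers as the flap swings.
- padlock_center (a point): Centre of the padlock, half-way up: 28 mm above its underside. Brass body 44 mm wide (x) x 26 thick (y) x 40 high, steel shackle above it up to 56 mm; about 0.25 kg. It stands upright (z up) on the floor of the left or right half of the box, its thickness roughly along the box's long side, its centre at least 60 mm from all inner walls.
- socket_center (a point): Centre of the steel wrench socket, half-way up: 20 mm above its underside. A round stepped cylinder 36 mm across and 40 mm high, 0.18 kg, standing in the other half of the box, about 130 mm from the padlock. To be left alone.
- tray_in (a point): Centre of the inner floor of the fixed black plastic tray, 5 mm above the table; z up. The tray is open, 160 x 160 mm outside with a rim 18 mm high and 5 mm thick, sides along the point's x and y. It is empty.
Not all that is in view belongs to the job. Leave any orange look-alike of the part that bears tray_in alone.

How it is judged (in metres and radians):
On the way, in this order (a step that is already met when the one before it is completed fails the run):
1. the flap is raised past upright (beyond 1.55 rad) (value of joint flap above 1.55 rad), for 0.2 s.
2. the padlock is lifted out of the box (height (world z) of padlock_center above 0.09 m), for 0.05 s.
At the end, for the whole second after the job is handed in: The padlock stands upright (within 10 degrees) on the tray's floor (centre within 70 mm of the tray's centre along each side, and less than 36 mm above its floor), the flap still stands open (beyond 1.55 rad) and the socket is within 30 mm of where it stood (x of padlock_center in the frame of tray_in between -0.07 and 0.07 m and y of padlock_center in the frame of tray_in between -0.07 and 0.07 m and z of padlock_center in the frame of tray_in below 0.036 m and angle between padlock_center's own z axis and vertical below 0.17 rad and value of joint flap above 1.55 rad and distance of socket_center from where it was at the start of the episode below 0.03 m); the robot touches nothing.
It fails at once if the socket is shifted by more than 30 mm or knocked over (distance of socket_center from where it was at the start of the episode above 0.03 m or angle between socket_center's own z axis and vertical above 0.5 rad).
It also fails if it takes over 58 s, if anything falls off the work surface, if the arm or the gripper's body presses on something with over 40 N, if the wrist force passes 120 N, or if a joint passes its speed limit or range.

### The arm

A 6-joint arm with a two-finger parallel gripper is mounted at the origin on the work surface. World frame = base frame: x ahead of the robot, y to its left, z up, the work surface at z = 0. Lengths are in m, angles in degrees, forces in N, time in s.
With the tool pointing down it reaches from about 0.375 to 0.9 m from the base axis. Payload 3.1 kg.
Tool frame: the origin (TCP) lies midway between the tips of the shut fingers; the grasp point (between the pads) lies 19 mm behind it; z points along the fingers, y is the direction in which the jaws open and shut (so a half turn about z gives the same grasp; the last joint's range is limited). The gripper opens to 87 mm and grips with 3 to 60 N. Pads are 19 mm wide; open, the fingers measure 117 mm over their backs; the gripper's body (75 mm by 190 mm) begins 51 mm behind the grasp point.
Start: joints at [60.132, 30.224, 82.088, -0, 67.689, -10.227], TCP at [0.21, 0.589, 0.193] pointing down, gripper open.
Joint ranges: [-176.69, 176.69], [-43.24, 126.21], [12.49, 139.97], [-82, 262], [0, 151.66], [-163.58, 163.58]. Speed limits (degrees/s): [159.86, 159.86, 180, 180, 180, 180].

### API

Orientations are given as a 3x3 rotation matrix whose columns are the frame's x, y, z axes.
In Python, from rig import status, vision, bot, models gives the robot as it stands.
- The arm moves only by the tool send_rows, never from a script. Its argument "moves" is a list of rows, each a list of 7 numbers: the shift along the tool's x, y, z in units of 25 mm (1.0 is 25 mm), then the turn, a rotation vector about the tool's x, y, z in units of 10 degrees (1.0 is 10 degrees), then the closure, from -1 (fully open) to 1 (shut), so that 0 is half open. In form: [[dx, dy, dz, rx, ry, rz, hand], ...]. A call has 1 to 12 rows; each row shifts and turns the commanded pose from where the row before left it, along the tool's axes as they then stand; what a row does not reach is not made up. A row lasts 1/8 s, in which the tool goes at most 62.5 mm and 10.7 degrees, less where a joint would pass 70% of its speed; a pose out of reach is approached as far as the arm can. A call is refused whole if a number of a shift passes 1 or a number of a turn 1, either way. A call with a gripper value outside its range is refused whole. The fingers move at their own pace and stop on an object; the grip force is fixed at half the most. Time passes only in rows, so rows that do not move let the fingers close. It gives the time, the measured TCP pose, the force and the opening at its end, in the units of the state.
- status.read_state(): the state, without advancing time (a new reading comes with each control period).
- vision.capture(name): name is "scene" or "top" or "wrist"; returns a dict with "img" (400x640x3 uint8, red, green, blue), "depth" (400x640 float32, m along the optical axis (not along the pixel's ray), 0 where there is no reading), "fx", "fy", "cx", "cy" (pixels), "pose" (4x4, takes a point from camera to world coordinates); the wrist camera has in their place "hand_eye" (4x4, takes a point from camera to tool coordinates, whose origin is the TCP and whose axes are the flange's). Camera axes: x right, y up, looking along -z (the intrinsics and any distortion apply to the point x, -y, -z); pixel columns grow to the right and rows downward; lengths in m; the calibration is good to about 2 mm. A picture is of the moment at which its call begins: read the wrist's pose just before it.
- bot.hand_in(): hands the job in, once; it reports no verdict.
Trained networks look in the newest picture that a camera, given by its name, has taken for a name from the list of things; names that differ only in an ending like _2 or _b are one class to them, and where a whole thing is asked for, a point or a joint stands for the part that bears it (a point fixed in the world has none). Each returns a list of dicts, best first, with "confidence" (0 to 1); they miss things now and then, are a little off and sometimes report something else, mostly with a low value. They report only what shows in the picture. A call takes as long as a camera call. They do not tell look-alikes from the thing itself.
- models.masks_of(camera, name): "mask" (400x640 bool, what is visible of it) and "extent" ([left, top, right, bottom] in pixels, round what is visible of it).
- models.landmark_of(camera, name): "point" ([column, row] in pixels: a listed point, or the origin of a listed thing).
The state is a dict: "time_s": time; "joint_positions": joint angles; "qvel": joint speeds; "tau": joint torques, N m; "position": TCP position; "tcp_rot": TCP orientation; "force": force on the tool from outside, world axes, zero at the start; "moment": the same for the moment, N m; "opening": opening from 0.0 (shut) to 1.0 (fully open).
Only numpy, scipy, OpenCV 4.12 (cv2) and the standard library are available. Lean on these libraries where they do the work, as an engineer would, in place of code of your own. Each camera call takes 0.05 s, during which the arm holds its last target.

## Working session

There is one attempt and no reset: what is moved stays moved. The work goes in short steps, Python scripts to look and compute and a tool call to move; the robot and the scene stay as the last step left them, time stands still between calls to the robot, and variables do not carry over. Pictures are saved under pics/ and viewed, and the job is handed in when it is done.

Besides the shell and the picture viewer there is one more tool, called after "Emit:" as name(argument=value, ...) on one line, values as JSON. send_rows: Moves the arm, as the interface text tells. Its arguments: {"type":"object","properties":{"moves":{"type":"array"}},"required":["moves"]}

```bash
ls; mkdir -p pics
python3 - <<'E'
from rig import status, vision, bot, models
import cv2
s=status.read_state()
for k in s: print(k,s[k])
for n in ["scene","top"]:
    c=vision.capture(n); cv2.imwrite(f"pics/{n}0.png",c["img"][:,:,::-1])
    print(n,c["fx"],c["fy"],c["cx"],c["cy"],c["pose"].tolist(),[k for k in c])
    for t in ["partsbox","flap","flap_tab","tray_in"]:
        for r in models.masks_of(n,t): print(t,"mask",r["confidence"],r["extent"])
        for r in models.landmark_of(n,t): print(t,"lm",r["confidence"],r["point"])
E
```

```text
pics
time_s 0.0
joint_positions [ 6.01320794e+01  3.02803385e+01  8.21571878e+01 -1.51468114e-04
  6.76882339e+01 -1.02263927e+01]
qvel [ 0.03332201  0.07001747 -0.01233896  0.02454361  0.01192128  0.02840198]
tau [ 1.45115901e-03 -4.40036595e+01 -1.76593906e+01  6.33975654e-02
  5.82370092e-02 -1.52077669e-04]
position [0.20964211 0.58794051 0.19185254]
tcp_rot [[-9.41814197e-01  3.36132158e-01 -1.09095828e-03]
 [ 3.36133705e-01  9.41812351e-01 -1.90460612e-03]
 [ 3.87278617e-04 -2.16049293e-03 -9.99997591e-01]]
force [-0.31766253  0.41176004 -0.29858646]
moment [ 0.02244612 -0.00557933  0.02944389]
opening 1.0021249553654676
scene 380.69645641612306 380.69645641612306 316.2453437241683 200.3240199495546 [[-0.8320558576061411, -0.4640928124705086, 0.3038106503013381, 0.7578309674909298], [0.5545628958736782, -0.7078020921350026, 0.4375799274298503, 0.2453873803553878], [0.011960114694622472, 0.5325730558172527, 0.8462995308246156, 0.904416015176675], [0.0, 0.0, 0.0, 1.0]] ['img', 'depth', 'fx', 'fy', 'cx', 'cy', 'pose']
partsbox mask 0.6 [333.2, 266.9, 470.2, 398.8]
partsbox lm 0.9 [391.3, 344.4]
flap mask 0.84 [335.4, 266.9, 467.4, 400.0]Traceback (most recent call last):
  File "<stdin>", line 10, in <module>
ValueError: it knows: flap_tab, padlock_center, partsbox, socket_center, tray_in
```

```bash
cat > h.py <<'E'
from rig import status, vision, bot, models
import cv2, numpy as np
def bp(c,u,v,z=None,d=None,pose=None):
    P=c["pose"] if pose is None else pose
    r=np.array([(u-c["cx"])/c["fx"],-(v-c["cy"])/c["fy"],-1.0])
    if d is None:
        w=P[:3,:3]@r; d=(z-P[2,3])/w[2]
    return P[:3,:3]@(r*d)+P[:3,3]
def dm(c,u,v,k=2):
    p=c["depth"][int(v)-k:int(v)+k+1,int(u)-k:int(u)+k+1]; p=p[p>0]
    return float(np.median(p)) if p.size else None
def cloud(c,pose=None):
    P=c["pose"] if pose is None else pose
    v,u=np.mgrid[0:400,0:640]; d=c["depth"]
    r=np.stack([(u-c["cx"])/c["fx"]*d,-(v-c["cy"])/c["fy"]*d,-d],-1)
    return r@P[:3,:3].T+P[:3,3]
E
python3 - <<'E'
from h import *
np.set_printoptions(precision=4,suppress=True)
for n in ["scene","top"]:
    c=vision.capture(n); cv2.imwrite(f"pics/{n}0.png",c["img"][:,:,::-1])
    print(n,c["fx"],c["pose"].tolist())
    for t in ["partsbox","flap","flap_tab","tray_in"]:
        try:
          for r in models.masks_of(n,t): print(t,"mask",r["confidence"],r["extent"])
        except ValueError as e: print(e)
        try:
          for r in models.landmark_of(n,t):
            u,v=r["point"]; z={"partsbox":0,"flap_tab":.08,"tray_in":.005}[t]
            print(t,"lm",r["confidence"],r["point"],bp(c,u,v,z=z),bp(c,u,v,d=dm(c,u,v)))
        except ValueError as e: print(e)
E
```

```text
scene 380.69645641612306 [[-0.8320558576061411, -0.4640928124705086, 0.3038106503013381, 0.7578309674909298], [0.5545628958736782, -0.7078020921350026, 0.4375799274298503, 0.2453873803553878], [0.011960114694622472, 0.5325730558172527, 0.8462995308246156, 0.904416015176675], [0.0, 0.0, 0.0, 1.0]]
partsbox mask 0.87 [331.9, 268.5, 470.1, 398.7]
partsbox lm 0.88 [390.2, 346.8] [0.5105 0.1958 0.    ] [0.5286 0.1994 0.0663]
flap mask 0.65 [337.4, 270.8, 465.7, 400.0]
it knows: flap_tab, padlock_center, partsbox, socket_center, tray_in
flap_tab mask 0.67 [336.3, 270.1, 464.8, 400.0]
flap_tab lm 0.85 [437.4, 318.0] [0.4098 0.2108 0.08  ] [0.4152 0.2113 0.0929]
flap_tab lm 0.73 [281.4, 214.3] [ 0.5575 -0.1943  0.08  ] [ 0.5395 -0.2339  0.0056]
tray_in mask 0.79 [239.7, 181.1, 324.0, 258.3]
tray_in mask 0.79 [284.7, 121.4, 358.2, 183.4]
tray_in mask 0.63 [239.3, 73.6, 306.8, 126.1]
tray_in lm 0.77 [323.5, 152.2] [ 0.3209 -0.3511  0.005 ] [ 0.321  -0.351   0.0052]
tray_in lm 0.72 [281.7, 214.1] [ 0.5383 -0.2344  0.005 ] [ 0.5385 -0.2339  0.0059]
tray_in lm 0.61 [273.7, 96.6] [ 0.326  -0.6411 
[... 392 characters left out ...]
sbox lm 0.64 [198.6, 196.2] [0.5075 0.2039 0.    ] [0.5014 0.1898 0.066 ]
flap mask 0.93 [153.3, 163.8, 243.6, 230.4]
it knows: flap_tab, padlock_center, partsbox, socket_center, tray_in
flap_tab mask 0.66 [154.8, 169.2, 242.3, 228.5]
flap_tab lm 0.6 [192.5, 227.1] [0.3967 0.2066 0.08  ] [0.3971 0.2091 0.0689]
tray_in mask 0.95 [336.9, 217.6, 387.3, 272.0]
tray_in mask 0.77 [414.5, 216.3, 464.7, 271.5]
tray_in mask 0.59 [298.0, 159.4, 344.2, 205.8]
tray_in lm 0.92 [319.7, 182.0] [ 0.5527 -0.2217  0.005 ] [ 0.5529 -0.2218  0.0031]
tray_in lm 0.7 [440.6, 242.9] [ 0.3345 -0.6412  0.005 ] [ 0.3345 -0.6414  0.0041]
tray_in lm 0.56 [362.7, 245.1] [ 0.3299 -0.3689  0.005 ] [ 0.3299 -0.3689  0.0048]
```

```bash
ls pics
```

```text
scene0.png
top0.png
```

View pics/scene0.png

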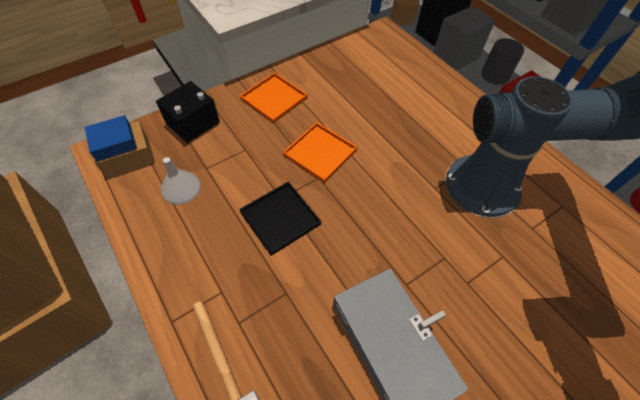

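View pics/top0.png

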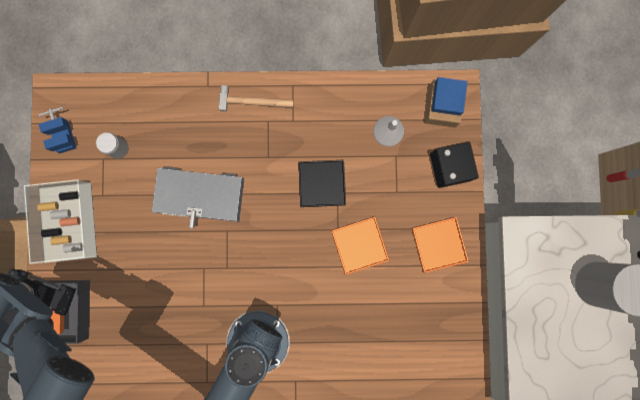

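The scene view shows the black tray at (281,214), the closed box at (391,345) with its tab at (437,318), and two orange look-alike trays. The top view shows the box at (197,194) and the tray at (321,183). Next I fit the outlines.

Run:
```python
from h import *
np.set_printoptions(precision=4,suppress=True)
for n in ["scene","top"]:
    c=vision.capture(n); X=cloud(c); ok=c["depth"]>0
    reg=(X[...,0]>.35)&(X[...,0]<.7)&(X[...,1]>0.0)&(X[...,1]<.42)&ok
    lid=reg&(X[...,2]>.055)&(X[...,2]<.075)
    k=np.ones((5,5),np.uint8)
    lid=cv2.morphologyEx(lid.astype(np.uint8),cv2.MORPH_OPEN,k)>0
    P=X[lid]; print(n,"lid n",len(P),"z",np.median(P[:,2]))
    print(cv2.minAreaRect((P[:,:2]*1000).astype(np.float32)))
    tab=reg&(X[...,2]>.076)&(X[...,2]<.13); T=X[tab]; print("tab",len(T),T.mean(0) if len(T) else 0,T.min(0),T.max(0))
    print(cv2.minAreaRect((T[:,:2]*1000).astype(np.float32)))
    g=c["img"].max(2)<60
    tr=g&ok&(abs(X[...,0]-.545)<.13)&(abs(X[...,1]+.228)<.13)&(X[...,2]<.03)
    tr=cv2.morphologyEx(tr.astype(np.uint8),cv2.MORPH_OPEN,np.ones((3,3),np.uint8))>0
    P=X[tr]; print("tray",len(P),np.median(P[:,2]),cv2.minAreaRect((P[:,:2]*1000).astype(np.float32)))
    im=c["img"][:,:,::-1].copy(); im[lid]=(0,255,0); im[tab]=(0,0,255); im[tr]=(255,0,0)
    cr=im[250:400,300:500] if n=="scene" else im[150:250,140:360]
    cv2.imwrite(f"pics/f_{n}.png",cv2.resize(cr,None,fx=3.5,fy=3.5,interpolation=0))
```

```text
scene lid n 9272 z 0.06761500959967387
((511.20709228515625, 196.43182373046875), (288.12420654296875, 159.61279296875), 83.49901580810547)
tab 200 [0.4265 0.2072 0.0919] [0.3951 0.1978 0.0773] [0.4539 0.216  0.097 ]
((424.2442932128906, 206.81076049804688), (13.034990310668945, 59.15275192260742), 83.67284393310547)
tray 3193 0.006001534403418773 ((547.9465942382812, -228.11412048339844), (158.64381408691406, 162.251708984375), 2.1317226886749268)
top lid n 3426 z 0.06702601056070989
((513.5985107421875, 195.65419006347656), (287.99169921875, 158.10617065429688), 83.08584594726562)
tab 133 [0.4572 0.2037 0.0857] [0.3966 0.0621 0.076 ] [0.5969 0.3364 0.1023]
((490.9625244140625, 195.91746520996094), (279.4520568847656, 190.68841552734375), 84.89712524414062)
tray 0 nan ((0.0, 0.0), (0.0, 0.0), 0.0)
  return _methods._mean(a, axis=axis, dtype=dtype,
  ret = ret.dtype.type(ret / rcount)
```

Emit:
send_rows(moves=[[-0.65, -0.95, 0, 0, 0, -0.66, -0.4], [-0.65, -0.95, 0, 0, 0, -0.66, -0.4], [-0.65, -0.95, 0, 0, 0, 0, -0.4], [-0.65, -0.95, 0, 0, 0, 0, -0.4], [-0.65, -0.95, 0, 0, 0, 0, -0.4], [-0.65, -0.95, 0, 0, 0, 0, -0.4], [-0.65, -0.95, 0, 0, 0, 0, -0.4], [-0.65, -0.95, 0, 0, 0, 0, -0.4], [-0.65, -0.95, 0, 0, 0, 0, -0.4], [-0.65, -0.95, 0, 0, 0, 0, -0.4], [-0.65, -0.95, 0, 0, 0, 0, -0.4], [-0.65, -0.95, 0, 0, 0, 0, -0.4]])

```text
time_s: 2.6
position: [0.3632, 0.279, 0.1931]
tcp_rot: [[-0.994, 0.112, 0.001], [0.112, 0.994, 0.0], [-0.001, 0.0, -1.0]]
force: [0.2, -0.1, -0.2]
opening: 0.698
```

Emit:
send_rows(moves=[[-0.57, -0.65, 0, 0, 0, 0, -0.4], [-0.57, -0.65, 0, 0, 0, 0, -0.4], [-0.57, -0.65, 0, 0, 0, 0, -0.4], [-0.57, -0.65, 0, 0, 0, 0, -0.4], [0, 0, 0, 0, 0, 0, -0.4]])

```text
time_s: 3.22
position: [0.413, 0.2081, 0.1931]
tcp_rot: [[-0.993, 0.115, 0.001], [0.115, 0.993, 0.0], [-0.001, 0.0, -1.0]]
force: [0.1, -0.7, -0.1]
opening: 0.701
```

Run:
```python
from h import *
np.set_printoptions(precision=4,suppress=True)
s=status.read_state(); c=vision.capture("wrist"); cv2.imwrite("pics/w1.png",c["img"][:,:,::-1])
T=np.eye(4); T[:3,:3]=s["tcp_rot"]; T[:3,3]=s["position"]
P=T@c["hand_eye"]; print(s["position"],c["hand_eye"])
X=cloud(c,P); ok=c["depth"]>0
for r in models.landmark_of("wrist","flap_tab"): print(r, bp(c,*r["point"],z=.08,pose=P))
Rb=np.array([[.9936,-.113],[.113,.9936]]) # world->box approx (rows: box x, box y)
tab=ok&(X[...,2]>.078)&(X[...,2]<.11)&(abs(X[...,1]-.2)<.06)&(X[...,0]<.5)
B=X[tab][:,:2]@np.array([[.9936,-.113],[.113,.9936]]).T
print(tab.sum(), X[tab].mean(0) if tab.any() else 0)
if tab.any(): print(cv2.minAreaRect((X[tab][:,:2]*1000).astype(np.float32)), X[tab][:,2].max(), np.median(X[tab][:,2]))
lid=ok&(X[...,2]>.055)&(X[...,2]<.075); print(lid.sum(), X[lid].min(0),X[lid].max(0))
```

```text
[0.413  0.2081 0.1931] [[ 0.0002  0.9604  0.2788  0.0777]
 [ 1.     -0.0004  0.0004  0.0004]
 [ 0.0004  0.2788 -0.9604 -0.1925]
 [ 0.      0.      0.      1.    ]]
{'point': [316.9, 183.1], 'confidence': 0.9} [0.4089 0.2087 0.08  ]
866 [0.4196 0.209  0.0933]
((421.34197998046875, 208.72239685058594), (12.674308776855469, 59.18574523925781), 83.64273071289062) 0.09645685832028084 0.09374418424827524
19555 [0.3919 0.0603 0.055 ] [0.5967 0.3504 0.0749]
```

View pics/w1.png

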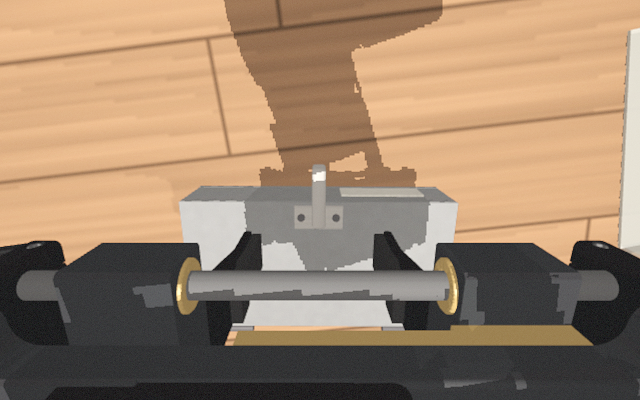

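Wrist view shows the fin at (317,185), between the open fingers and matching the scene measurement. Now I go down and close.

Emit:
send_rows(moves=[[0.08, 0.04, 1, 0, 0, 0, -0.4], [0, 0, 1, 0, 0, 0, -0.4], [0, 0, 1, 0, 0, 0, -0.4], [0, 0, 1, 0, 0, 0, -0.4], [0, 0, 0.8, 0, 0, 0, -0.4], [0, 0, 0.5, 0, 0, 0, -0.4], [0, 0, 0, 0, 0, 0, 1], [0, 0, 0, 0, 0, 0, 1], [0, 0, 0, 0, 0, 0, 1], [0, 0, 0, 0, 0, 0, 1], [0, 0, 0, 0, 0, 0, 1]])

```text
time_s: 4.7
position: [0.4103, 0.21, 0.0607]
tcp_rot: [[-0.994, 0.112, 0.001], [0.112, 0.994, 0.0], [-0.001, 0.0, -1.0]]
force: [-0.5, -0.4, -0.1]
opening: 0.215
```

Emit:
send_rows(moves=[[0, 0, 0, 0, 0, 0, 1], [0, 0, 0, 0, 0, 0, 1], [0, 0, 0, 0, 0, 0, 1]])

```text
time_s: 5.08
position: [0.4102, 0.2098, 0.0605]
tcp_rot: [[-0.994, 0.112, 0.0], [0.112, 0.994, -0.0], [-0.0, -0.0, -1.0]]
force: [0.5, -2.4, 2.7]
opening: 0.143
```

```bash
python3 -c "
import numpy as np
p=np.radians(5.2+7*np.arange(16)); r=175.7/25
print(np.c_[np.diff(r*np.cos(p)),-np.diff(r*np.sin(p))].round(3))"
```

```text
[[-0.13  -0.848]
 [-0.232 -0.826]
 [-0.331 -0.792]
 [-0.425 -0.745]
 [-0.513 -0.688]
 [-0.593 -0.62 ]
 [-0.664 -0.544]
 [-0.725 -0.459]
 [-0.776 -0.367]
 [-0.815 -0.269]
 [-0.841 -0.168]
 [-0.856 -0.064]
 [-0.857  0.04 ]
 [-0.846  0.145]
 [-0.822  0.247]]
```

Emit:
send_rows(moves=[[-0.13, 0, -0.85, 0, 0, 0, 1], [-0.23, 0, -0.83, 0, 0, 0, 1], [-0.33, 0, -0.79, 0, 0, 0, 1], [-0.43, 0, -0.75, 0, 0, 0, 1], [0, 0, 0, 0, 0, 0, 1]])

```text
time_s: 5.7
position: [0.4427, 0.206, 0.1419]
tcp_rot: [[-0.994, 0.112, 0.009], [0.112, 0.994, -0.001], [-0.009, -0.0, -1.0]]
force: [6.7, -4.4, -7.5]
opening: 0.133
```

Emit:
send_rows(moves=[[-0.51, 0, -0.69, 0, 0, 0, 1], [-0.59, 0, -0.62, 0, 0, 0, 1], [-0.66, 0, -0.54, 0, 0, 0, 1], [-0.73, 0, -0.46, 0, 0, 0, 1], [-0.78, 0, -0.37, 0, 0, 0, 1], [-0.81, 0, -0.27, 0, 0, 0, 1], [0, 0, 0, 0, 0, 0, 1]])

```text
time_s: 6.58
position: [0.5396, 0.1942, 0.212]
tcp_rot: [[-0.994, 0.113, -0.003], [0.113, 0.994, -0.002], [0.003, -0.002, -1.0]]
force: [0.7, -2.3, -12.3]
opening: 0.135
```

Emit:
send_rows(moves=[[-0.84, 0, -0.19, 0, 0, 0, 1], [-0.85, 0, -0.07, 0, 0, 0, 1], [-0.85, 0, 0.04, 0, 0, 0, 1], [-0.84, 0, 0.14, 0, 0, 0, 1], [-0.6, 0, 0.18, 0, 0, 0, 1], [0, 0, 0, 0, 0, 0, 1], [0, 0, 0, 0, 0, 0, 1]])

```text
time_s: 7.45
position: [0.6377, 0.1823, 0.2122]
tcp_rot: [[-0.994, 0.112, -0.001], [0.112, 0.994, -0.004], [0.001, -0.004, -1.0]]
force: [-0.6, -5.6, 0.1]
opening: 0.131
```

Run:
```python
from h import *
s=status.read_state(); print(s["position"],s["force"])
c=vision.capture("scene"); cv2.imwrite("pics/s2.png",c["img"][:,:,::-1])
```

```text
[0.63771898 0.18233019 0.21215021] [-0.55994484 -5.55081428  0.11212775]
```

View pics/s2.png

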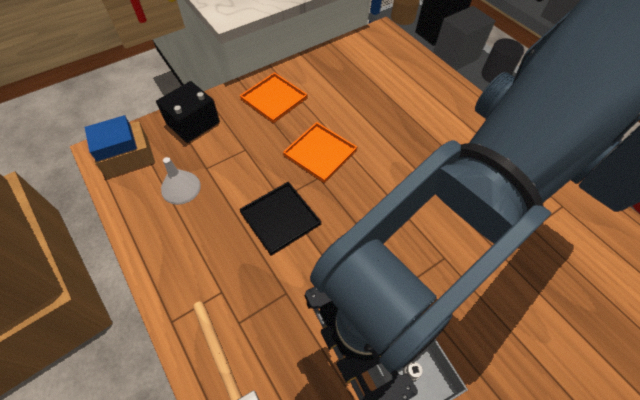

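Emit:
send_rows(moves=[[0, 0, 0, 0, 0, 0, -0.3], [0, 0, 0, 0, 0, 0, -0.3], [0, 0, 0, 0, 0, 0, -0.3], [0, 0, 0, 0, 0, 0, -0.3], [0, 0, -0.6, 0, 0, 0, -0.3], [0, 0, -1, 0, 0, 0, -0.3], [0, 0, -1, 0, 0, 0, -0.3], [1, 0, 0, 0, 0, 0, -0.3], [1, 0, 0, 0, 0, 0, -0.3], [1, 0, 0, 0, 0, 0, -0.3], [1, 0, 0, 0, 0, 0, -0.3], [1, 0, 0, 0, 0, 0, -0.3]])

```text
time_s: 9.0
position: [0.5136, 0.1985, 0.2784]
tcp_rot: [[-0.994, 0.112, 0.002], [0.112, 0.994, 0.001], [-0.002, 0.001, -1.0]]
force: [0.1, 0.1, 0.1]
opening: 0.65
```

Run:
```python
from h import *
np.set_printoptions(precision=4,suppress=True)
s=status.read_state(); T=np.eye(4); T[:3,:3]=s["tcp_rot"]; T[:3,3]=s["position"]
for n in ["wrist","scene","top"]:
    c=vision.capture(n); cv2.imwrite(f"pics/{n}3.png",c["img"][:,:,::-1])
    P=T@c["hand_eye"] if n=="wrist" else c["pose"]
    for t,z in [("padlock_center",.032),("socket_center",.024)]:
        for r in models.landmark_of(n,t): print(n,t,r["confidence"],r["point"],bp(c,*r["point"],z=z,pose=P))
        for r in models.masks_of(n,t):
            m=r["mask"]; X=cloud(c,P)[m&(c["depth"]>0)]; print(n,t,"mask",r["confidence"],r["extent"],np.median(X,0),X.max(0))
    r=models.masks_of(n,"flap_tab"); print([(q["confidence"],q["extent"]) for q in r])
```

```text
wrist padlock_center 0.85 [275.4, 156.8] [0.4989 0.1433 0.032 ]
wrist padlock_center 0.69 [319.6, 155.6] [0.504  0.2034 0.032 ]
wrist padlock_center mask 0.86 [264.8, 137.1, 286.4, 176.3] [0.4957 0.1437 0.0444] [0.5288 0.156  0.0617]
wrist padlock_center mask 0.65 [2.7, 149.0, 104.9, 257.0] [ 0.5389 -0.2066  0.0061] [0.6246 0.1432 0.3912]
wrist socket_center 0.67 [363.4, 152.6] [0.5079 0.264  0.024 ]
wrist socket_center mask 0.74 [349.3, 135.2, 375.8, 163.1] [0.5024 0.262  0.0443] [0.5202 0.2803 0.0475]
wrist socket_center mask 0.44 [199.3, 101.7, 437.2, 327.2] [0.5517 0.1938 0.015 ] [0.7836 0.3691 0.383 ]
[(0.92, [197.8, 218.1, 431.5, 330.7])]
scene padlock_center 0.58 [381.8, 319.1] [0.4968 0.1407 0.032 ]
scene padlock_center mask 0.55 [371.1, 309.0, 390.8, 335.1] [0.5067 0.1413 0.0437] [0.5221 0.1532 0.0622]
scene socket_center 0.85 [413.3, 371.0] [0.5073 0.2626 0.024 ]
scene socket_center 0.42 [385.3, 316.8] [0.4844 0.1401 0.024 ]
scene socket_center mask 0.81 [403.1, 360.8, 420.7, 382.2] [0.5141 0.2615 0.0429] [0.5253 0.2786 0.0483]
[(0.6, [316.5, 284.0, 384.4, 400.0])]
top padlock_center 0.53 [214.1, 199.2] [0.4936 0.1437 0.032 ]
top padlock_center mask 0.4 [208.5, 191.1, 220.9, 203.8] [0.4996 0.1369 0.0421] [0.5292 0.1638 0.0627]
top socket_center 0.6 [180.7, 196.8] [0.5038 0.2606 0.024 ]
top socket_center mask 0.6 [176.2, 192.6, 186.2, 201.4] [0.5016 0.2583 0.0391] [0.5149 0.274  0.3924]
[(0.62, [151.6, 143.0, 241.1, 176.8])]
```

View pics/wrist3.png

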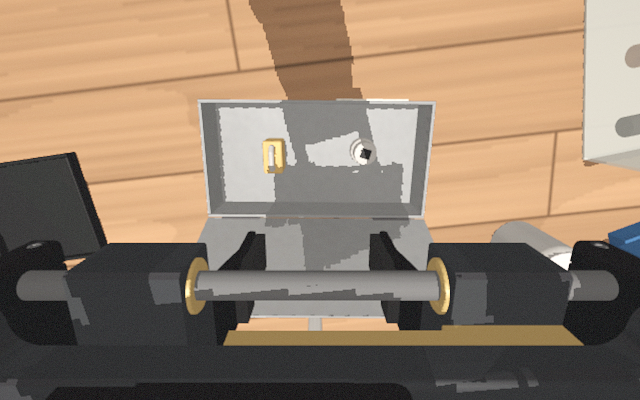

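View pics/scene3.png

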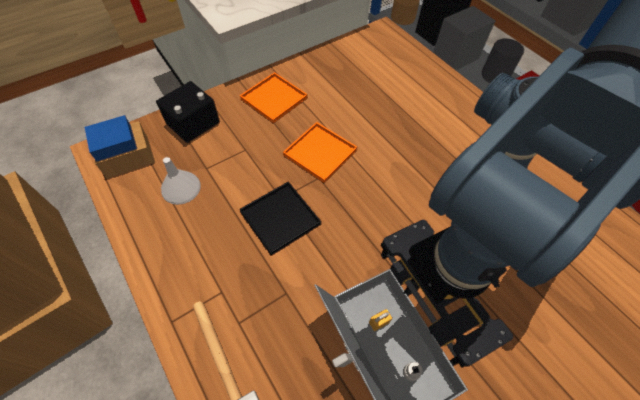

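Wrist view: the flap leans back open, the padlock is at (275,157) and the socket at (363,152). Now I fit the padlock's centre and yaw.

Run:
```python
from h import *
np.set_printoptions(precision=4,suppress=True)
s=status.read_state(); T=np.eye(4); T[:3,:3]=s["tcp_rot"]; T[:3,3]=s["position"]
print(s["position"])
for n in ["wrist","scene"]:
    c=vision.capture(n)
    P=T@c["hand_eye"] if n=="wrist" else c["pose"]
    X=cloud(c,P); ok=c["depth"]>0
    near=ok&(abs(X[...,0]-.5)<.05)&(abs(X[...,1]-.143)<.035)
    for a,b in [(.02,.075),(.038,.05),(.052,.075)]:
        m=near&(X[...,2]>a)&(X[...,2]<b); Q=X[m]
        print(n,a,b,len(Q),Q.mean(0),cv2.minAreaRect((Q[:,:2]*1000).astype(np.float32)))
    hsv=cv2.cvtColor(c["img"],cv2.COLOR_RGB2HSV)
c=vision.capture("wrist"); cv2.imwrite("pics/wz.png",cv2.resize(c["img"][125:190,245:395,::-1],None,fx=5,fy=5,interpolation=0))
```

```text
[0.514  0.1983 0.277 ]
wrist 0.02 0.075 706 [0.4959 0.143  0.0458] ((497.1601257324219, 141.21612548828125), (26.1632022857666, 42.980716705322266), 83.82884216308594)
wrist 0.038 0.05 505 [0.4963 0.1423 0.0443] ((497.24871826171875, 141.16378784179688), (26.072975158691406, 42.81746292114258), 83.92304229736328)
wrist 0.052 0.075 135 [0.497  0.1415 0.0586] ((498.15478515625, 141.18446350097656), (6.661810398101807, 34.16315460205078), 84.61386108398438)
scene 0.02 0.075 278 [0.5026 0.1405 0.0438] ((499.1031799316406, 139.22079467773438), (26.46830940246582, 44.79582977294922), 83.25691986083984)
scene 0.038 0.05 187 [0.5006 0.14   0.0436] ((498.6976623535156, 139.1437225341797), (26.360071182250977, 44.164405822753906), 83.96070098876953)
scene 0.052 0.075 43 [0.5007 0.1391 0.0585] ((499.5326843261719, 139.35763549804688), (6.517664909362793, 32.16762924194336), 81.15294647216797)
```

View pics/wz.png

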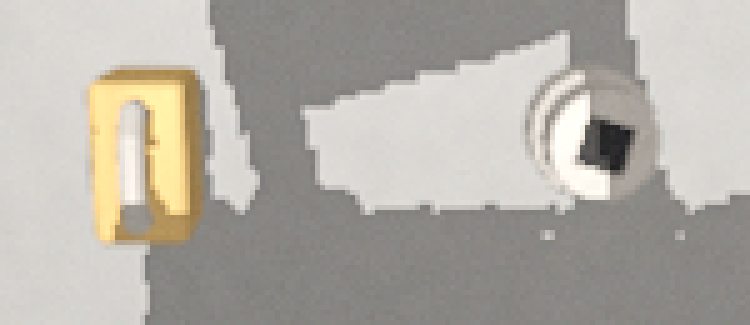

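The fit (26×43 mm, yaw matching the tool) agrees with the given sizes. The padlock is at about (0.498, 0.1405), so I descend on it.

Emit:
send_rows(moves=[[0.13, -0.79, 0, 0, 0, 0, -0.3], [0.12, -0.79, 0, 0, 0, 0, -0.3], [0.12, -0.79, 0, 0, 0, 0, -0.3], [0, 0, 1, 0, 0, 0, -0.3], [0, 0, 1, 0, 0, 0, -0.3], [0, 0, 1, 0, 0, 0, -0.3], [0, 0, 1, 0, 0, 0, -0.3], [0, 0, 1, 0, 0, 0, -0.3], [0, 0, 1, 0, 0, 0, -0.3], [0, 0, 0.8, 0, 0, 0, -0.3], [0, 0, 0, 0, 0, 0, -0.3]])

```text
time_s: 11.42
position: [0.4968, 0.1392, 0.1061]
tcp_rot: [[-0.994, 0.113, -0.004], [0.113, 0.994, -0.0], [0.003, -0.001, -1.0]]
force: [-0.3, 0.6, -0.4]
opening: 0.652
```

Run:
```python
from h import *
s=status.read_state(); print(s["position"],s["opening"],s["force"])
c=vision.capture("wrist"); cv2.imwrite("pics/w4.png",c["img"][:,:,::-1])
```

```text
[0.49678371 0.13922662 0.10609503] 0.6520462829758809 [-0.31431826  0.58167264 -0.38603495]
```

View pics/w4.png

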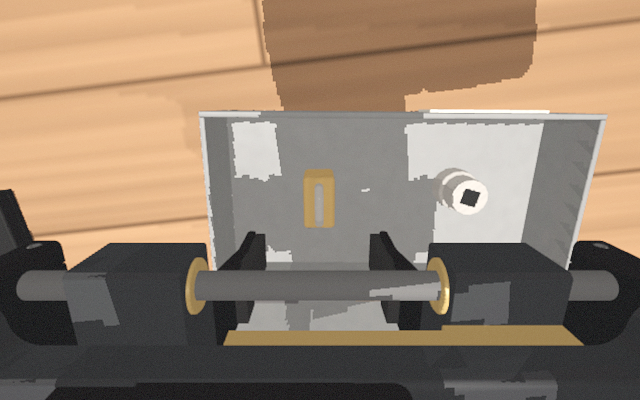

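The padlock sits at (319,198), midway between the fingers. I continue down and grip.

Emit:
send_rows(moves=[[-0.05, 0, 1, 0, 0, 0, -0.3], [0, 0.04, 1, 0, 0, 0, -0.3], [0, 0, 0.9, 0, 0, 0, -0.3], [0, 0, 0.5, 0, 0, 0, -0.3], [0, 0, 0.28, 0, 0, 0, -0.3], [0, 0, 0, 0, 0, 0, 1], [0, 0, 0, 0, 0, 0, 1], [0, 0, 0, 0, 0, 0, 1], [0, 0, 0, 0, 0, 0, 1], [0, 0, 0, 0, 0, 0, 1], [0, 0, 0, 0, 0, 0, 1]])

```text
time_s: 12.85
position: [0.4995, 0.1412, 0.0151]
tcp_rot: [[-0.994, 0.112, -0.0], [0.112, 0.994, -0.0], [0.0, -0.0, -1.0]]
force: [-0.5, -1.1, 0.9]
opening: 0.07
```

Run:
```python
from h import *
s=status.read_state(); print(s["position"],s["opening"],s["force"])
for n in ["wrist","scene"]:
    c=vision.capture(n); cv2.imwrite(f"pics/{n}5.png",c["img"][:,:,::-1])
s=status.read_state(); print(s["position"],s["opening"],s["force"])
```

```text
[0.49946858 0.14123079 0.01514682] 0.07038366203581783 [-0.49654302 -1.10155397  0.86814696]
[0.499477   0.14123703 0.01515425] 0.06821244502779386 [-0.75856594 -0.76712961  1.0799828 ]
```

View pics/wrist5.png

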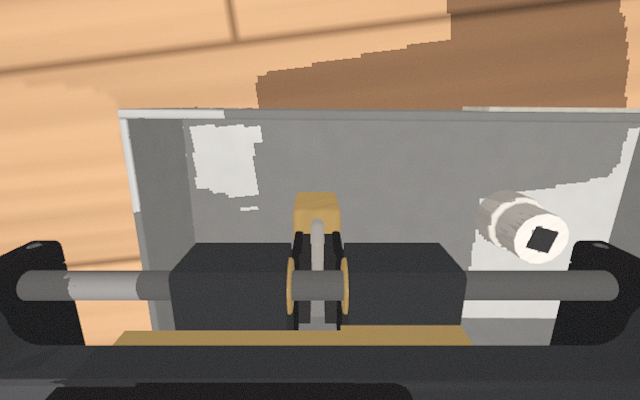

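View pics/scene5.png

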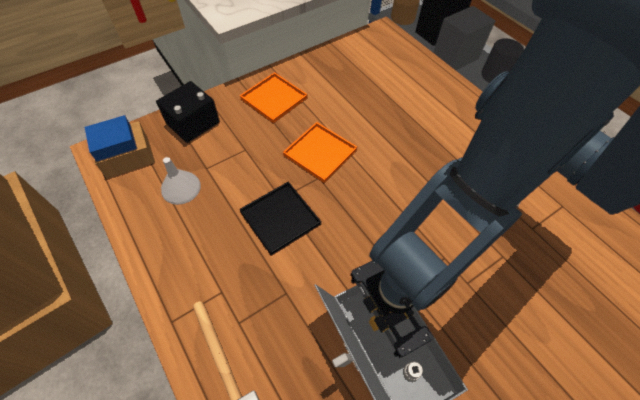

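Run:
```python
from h import *
np.set_printoptions(precision=4,suppress=True)
s=status.read_state(); T=np.eye(4); T[:3,:3]=s["tcp_rot"]; T[:3,3]=s["position"]
for n in ["wrist","scene"]:
    c=vision.capture(n); P=T@c["hand_eye"] if n=="wrist" else c["pose"]
    X=cloud(c,P); hsv=cv2.cvtColor(c["img"],cv2.COLOR_RGB2HSV)
    m=(hsv[...,0]>15)&(hsv[...,0]<32)&(hsv[...,1]>110)&(c["depth"]>0)&(abs(X[...,0]-.5)<.08)&(abs(X[...,1]-.14)<.06)&(X[...,2]<.1)
    Q=X[m]; print(n,m.sum(),Q.min(0),Q.max(0),np.median(Q,0)); 
    vv,uu=np.where(m); print(uu.min(),uu.max(),vv.min(),vv.max())
    if n=="wrist":
        for v in range(185,240,4): print(v,X[v,317],X[v,300],X[v,330],c["img"][v,300],X[v,288])
    else: cv2.imwrite("pics/sz.png",cv2.resize(c["img"][270:400,320:480,::-1],None,fx=5,fy=4.5,interpolation=cv2.INTER_CUBIC)[:600])
```

```text
wrist 1585 [0.4741 0.1297 0.0074] [0.5096 0.1558 0.0979] [0.477  0.1436 0.0434]
293 343 192 330
185 [0.4719 0.1446 0.0052] [0.4708 0.1336 0.0047] [0.473  0.1529 0.0046] [141 140 138] [0.47   0.1259 0.0046]
189 [0.4744 0.1443 0.0059] [0.4733 0.1334 0.0055] [0.4756 0.1526 0.0048] [141 141 136] [0.4726 0.1256 0.0048]
193 [0.4757 0.1441 0.011 ] [0.4746 0.1334 0.0104] [0.4767 0.1523 0.0106] [174 143  86] [0.4754 0.1251 0.0043]
197 [0.4758 0.1441 0.0197] [0.4747 0.1339 0.0196] [0.4765 0.1519 0.0201] [174 142  91] [0.4781 0.1247 0.0041]
201 [0.4757 0.1441 0.0283] [0.4747 0.1344 0.0282] [0.4767 0.1516 0.0278] [172 140  87] [0.4813 0.1242 0.0026]
205 [0.4755 0.1442 0.0369] [0.4749 0.1347 0.0354] [0.4762 0.1513 0.0372] [176 145  93] [0.4834 0.1241 0.0046]
209 [0.4758 0.1442 0.043 ] [0.4752 0.135  0.0416] [0.4767 0.1511 0.0426] [181 150  96] [0.4864 0.1236 0.0039]
213 [0.4774 0.144  0.0449] [0.4766 0.1349 0.0443] [0.4785 0.1508 0.0439] [190 157 100] [0.4887 0.1234 0.0053]
217 [0.4223 0.1503 0.2076] [0.4786 0.1347 0.0448] [0.4805 0.1506 0.0447] [189 156  98] [0.4916 0.123  0.0049]
221 [0.4808 0.1436 0.0478] [0.4806 0.1345 0.0458] [0.4825 0.1504 0.0453] [189 156  98] [0.4943 0.1226 0.0052]
225 [0.4809 0.1436 0.0535] [0.4827 0.1343 0.0461] [0.4844 0.1502 0.0462] [187 155  96] [0.4973 0.1221 0.0045]
229 [0.4825 0.1434 0.055 ] [0.485 0.134 0.046] [0.4874 0.1499 0.0445] [191 159 100] [0.5004 0.1217 0.004 ]
233 [0.4839 0.1433 0.0569] [0.4864 0.1339 0.0482] [0.4899 0.1497 0.0439] [34 28 34] [0.5027 0.1215 0.0053]
237 [0.4856 0.1431 0.0579] [0.4865 0.1341 0.0534] [0.4899 0.1495 0.0494] [36 36 33] [0.5062 0.1208 0.0038]
scene 80 [0.5077 0.1199 0.003 ] [0.5221 0.1508 0.0457] [0.52   0.1361 0.0341]
369 378 316 330
```

View pics/sz.png

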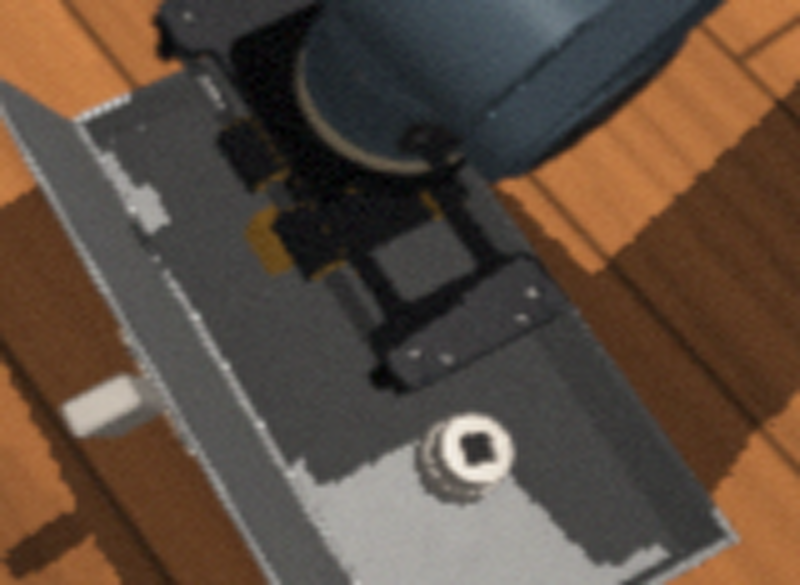

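Run:
```python
from h import *
np.set_printoptions(precision=3,suppress=True)
s=status.read_state(); T=np.eye(4); T[:3,:3]=s["tcp_rot"]; T[:3,3]=s["position"]; print(s["opening"],s["position"],s["force"])
c=vision.capture("wrist"); P=T@c["hand_eye"]; X=cloud(c,P)
cv2.imwrite("pics/wz6.png",cv2.resize(c["img"][185:340,260:380,::-1],None,fx=6,fy=3.8,interpolation=0))
Y=(X-T[:3,3])@T[:3,:3]
for v in (236,245,255,265): print(v,[ (u,Y[v,u].round(3).tolist()) for u in range(286,350,4)])
```

```text
0.06579949897187139 [0.499 0.141 0.015] [-0.607 -0.705  1.525]
236 [(286, [-0.007, -0.021, 0.009]), (290, [-0.008, -0.018, 0.011]), (294, [0.008, -0.012, -0.028]), (298, [0.012, -0.01, -0.037]), (302, [0.012, -0.007, -0.038]), (306, [0.011, -0.006, -0.034]), (310, [0.011, -0.003, -0.035]), (314, [0.014, -0.001, -0.042]), (318, [0.014, 0.001, -0.043]), (322, [0.014, 0.003, -0.042]), (326, [0.011, 0.005, -0.034]), (330, [0.01, 0.007, -0.033]), (334, [0.013, 0.009, -0.038]), (338, [0.012, 0.011, -0.037]), (342, [-0.008, 0.017, 0.011]), (346, [-0.008, 0.02, 0.01])]
245 [(286, [0.039, -0.009, -0.107]), (290, [0.039, -0.007, -0.107]), (294, [0.012, -0.011, -0.049]), (298, [0.012, -0.009, -0.048]), (302, [0.011, -0.007, -0.045]), (306, [0.01, -0.005, -0.044]), (310, [0.011, -0.003, -0.045]), (314, [0.011, -0.001, -0.045]), (318, [0.011, 0.001, -0.046]), (322, [0.011, 0.003, -0.045]), (326, [0.011, 0.005, -0.045]), (330, [0.011, 0.007, -0.046]), (334, [0.012, 0.008, -0.048]), (338, [0.012, 0.01, -0.048]), (342, [-0.014, 0.017, 0.009]), (346, [0.039, 0.009, -0.107])]
255 [(286, [0.039, -0.008
[... 279 characters left out ...]
003, -0.045]), (326, [0.01, 0.004, -0.055]), (330, [0.011, 0.006, -0.056]), (334, [0.01, 0.008, -0.056]), (338, [0.012, 0.01, -0.059]), (342, [0.012, 0.012, -0.06]), (346, [0.039, 0.008, -0.113])]
265 [(286, [0.039, -0.008, -0.118]), (290, [0.037, -0.007, -0.116]), (294, [0.033, -0.006, -0.108]), (298, [0.012, -0.008, -0.068]), (302, [0.01, -0.006, -0.065]), (306, [0.011, -0.004, -0.066]), (310, [0.011, -0.003, -0.066]), (314, [-0.0, -0.001, -0.045]), (318, [0.0, 0.001, -0.046]), (322, [-0.001, 0.003, -0.044]), (326, [0.011, 0.004, -0.066]), (330, [0.01, 0.006, -0.065]), (334, [0.011, 0.008, -0.066]), (338, [0.013, 0.009, -0.069]), (342, [0.034, 0.007, -0.11]), (346, [0.037, 0.008, -0.116])]
```

View pics/wz6.png

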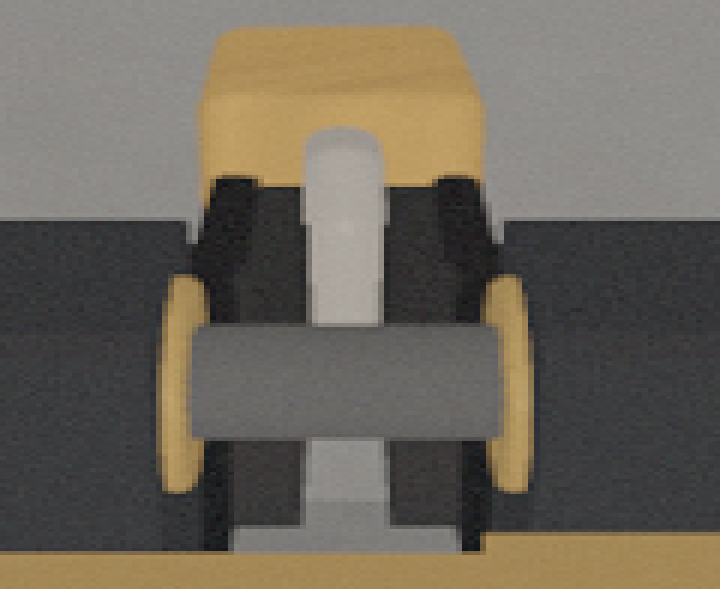

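Emit:
send_rows(moves=[[0, 0, 0, 0, 0, 0, 1], [0, 0, 0, 0, 0, 0, 1], [0, 0, 0, 0, 0, 0, 1]])

```text
time_s: 13.48
position: [0.4995, 0.1412, 0.0151]
tcp_rot: [[-0.994, 0.112, -0.0], [0.112, 0.994, -0.0], [0.0, -0.0, -1.0]]
force: [-0.7, -1.0, 1.2]
opening: 0.067
```

Run:
```python
import cv2
a=cv2.imread("pics/w4.png")[215:340,200:440]; cv2.imwrite("pics/w4z.png",cv2.resize(a,None,fx=3.3,fy=3.3,interpolation=0))
```

```text
(no output)
```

View pics/w4z.png

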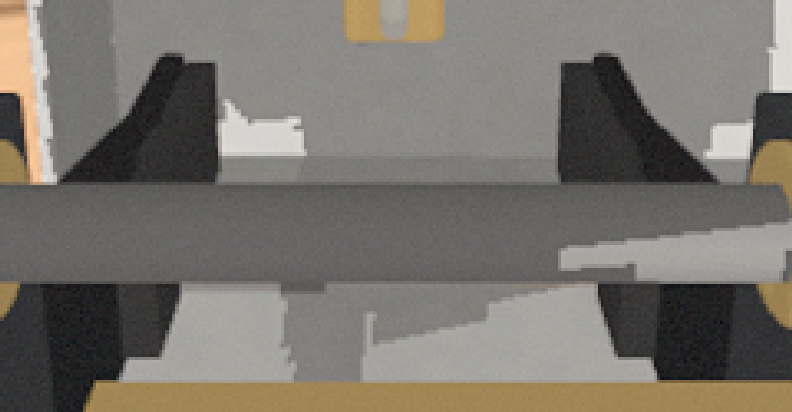

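Zoom shows the fingertips end about 30 mm short of the nominal TCP. The fingers are therefore clamped on the shackle, with the brass body below them. The opening is steady at 5.8 mm, so I'll try a slow lift and check.

Emit:
send_rows(moves=[[0, 0, -0.2, 0, 0, 0, 1], [0, 0, -0.4, 0, 0, 0, 1], [0, 0, -0.4, 0, 0, 0, 1], [0, 0, 0, 0, 0, 0, 1]])

```text
time_s: 13.98
position: [0.5004, 0.1414, 0.0412]
tcp_rot: [[-0.994, 0.112, 0.003], [0.112, 0.994, 0.0], [-0.002, 0.0, -1.0]]
force: [0.4, -0.2, -3.1]
opening: 0.071
```

Run:
```python
from h import *
np.set_printoptions(precision=4,suppress=True)
s=status.read_state(); T=np.eye(4); T[:3,:3]=s["tcp_rot"]; T[:3,3]=s["position"]; print(s["opening"],s["position"],s["force"])
c=vision.capture("wrist"); P=T@c["hand_eye"]; X=cloud(c,P)
for v in range(185,235,4): print(v,X[v,300],X[v,330])
cv2.imwrite("pics/w7.png",c["img"][:,:,::-1])
```

```text
0.07097155041126967 [0.5004 0.1414 0.0412] [ 0.3606 -0.1627 -3.0988]
185 [0.4781 0.1317 0.0047] [0.4803 0.1534 0.0055]
189 [0.4808 0.1314 0.0058] [0.4832 0.1531 0.0056]
193 [0.4754 0.1337 0.0369] [0.4778 0.1525 0.0358]
197 [0.4753 0.1342 0.0464] [0.4776 0.1521 0.0457]
201 [0.4754 0.1346 0.0546] [0.4775 0.1518 0.0542]
205 [0.4753 0.135  0.0627] [0.4773 0.1515 0.0623]
209 [0.4757 0.1353 0.0687] [0.4776 0.1513 0.0684]
213 [0.4775 0.1351 0.0701] [0.4793 0.151  0.0701]
217 [0.4792 0.135  0.0716] [0.4812 0.1508 0.0712]
221 [0.4817 0.1346 0.0709] [0.4838 0.1506 0.0701]
225 [0.4839 0.1343 0.0711] [0.4853 0.1503 0.0721]
229 [0.4861 0.1341 0.0714] [0.4882 0.1501 0.0706]
233 [0.4875 0.134  0.0735] [0.4903 0.1499 0.0712]
```

View pics/w7.png

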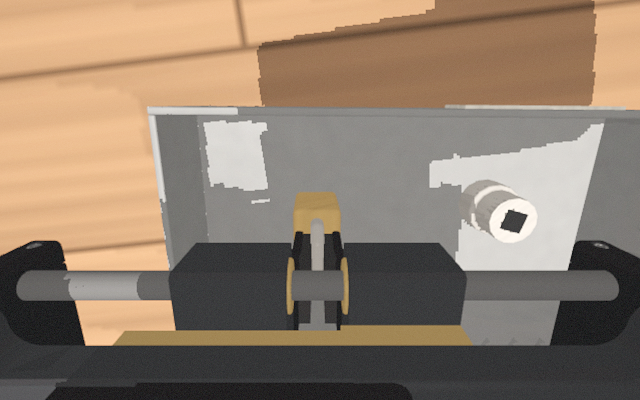

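The padlock rises with the gripper, upright (body top now at z 0.071). I lift it clear and carry it to the tray.

Emit:
send_rows(moves=[[0, 0, -0.5, 0, 0, 0, 1], [0, 0, -0.8, 0, 0, 0, 1], [0, 0, -0.8, 0, 0, 0, 1], [0, 0, -0.8, 0, 0, 0, 1], [0, 0, -0.6, 0, 0, 0, 1], [0, 0, -0.4, 0, 0, 0, 1], [-0.1, -0.3, 0, 0, 0, 0, 1], [-0.15, -0.6, 0, 0, 0, 0, 1], [-0.2, -0.8, 0, 0, 0, 0, 1], [-0.2, -0.8, 0, 0, 0, 0, 1], [-0.2, -0.8, 0, 0, 0, 0, 1], [-0.2, -0.8, 0, 0, 0, 0, 1]])

```text
time_s: 15.52
position: [0.5136, 0.0347, 0.1367]
tcp_rot: [[-0.994, 0.113, -0.002], [0.113, 0.994, -0.0], [0.002, -0.0, -1.0]]
force: [1.3, 0.1, -2.6]
opening: 0.07
```

Emit:
send_rows(moves=[[-0.2, -0.8, 0, 0, 0, 0, 1], [-0.2, -0.8, 0, 0, 0, 0, 1], [-0.2, -0.8, 0, 0, 0, 0, 1], [-0.2, -0.8, 0, 0, 0, 0, 1], [-0.2, -0.8, 0, 0, 0, 0, 1], [-0.2, -0.8, 0, 0, 0, 0, 1], [-0.2, -0.8, 0, 0, 0, 0, 1], [-0.2, -0.8, 0, 0, 0, 0, 1], [-0.2, -0.8, 0, 0, 0, 0, 1], [-0.2, -0.7, 0, 0, 0, 0, 1], [-0.1, -0.5, 0, 0, 0, 0, 1], [0, 0, 0, 0, 0, 0, 1]])

```text
time_s: 17.02
position: [0.5428, -0.179, 0.1375]
tcp_rot: [[-0.994, 0.113, 0.0], [0.113, 0.994, 0.0], [-0.0, 0.0, -1.0]]
force: [0.5, 0.1, -2.6]
opening: 0.066
```

Run:
```python
from h import *
np.set_printoptions(precision=4,suppress=True)
s=status.read_state(); T=np.eye(4); T[:3,:3]=s["tcp_rot"]; T[:3,3]=s["position"]; print(s["opening"],s["position"],s["force"],s["time_s"])
for n in ["wrist","scene"]:
    c=vision.capture(n); cv2.imwrite(f"pics/{n}8.png",c["img"][:,:,::-1])
    if n=="wrist":
        P=T@c["hand_eye"]; X=cloud(c,P)
        for v in range(185,235,8): print(v,X[v,300],X[v,330])
```

```text
0.0658793679201276 [ 0.5428 -0.179   0.1375] [ 0.4632  0.1201 -2.5782] 17.025
185 [ 0.5433 -0.1966  0.0053] [ 0.5467 -0.1658  0.0058]
193 [ 0.5177 -0.1867  0.1339] [ 0.5204 -0.1679  0.1319]
201 [ 0.518  -0.1859  0.1505] [ 0.5197 -0.1686  0.1515]
209 [ 0.5185 -0.1852  0.1642] [ 0.52   -0.1692  0.1651]
217 [ 0.522  -0.1855  0.1671] [ 0.5238 -0.1696  0.1671]
225 [ 0.5263 -0.1861  0.1677] [ 0.5281 -0.1701  0.1677]
233 [ 0.5299 -0.1864  0.1702] [ 0.5329 -0.1706  0.1674]
```

View pics/wrist8.png

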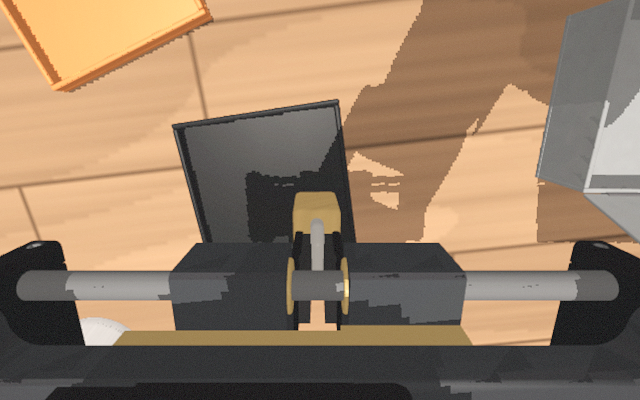

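View pics/scene8.png

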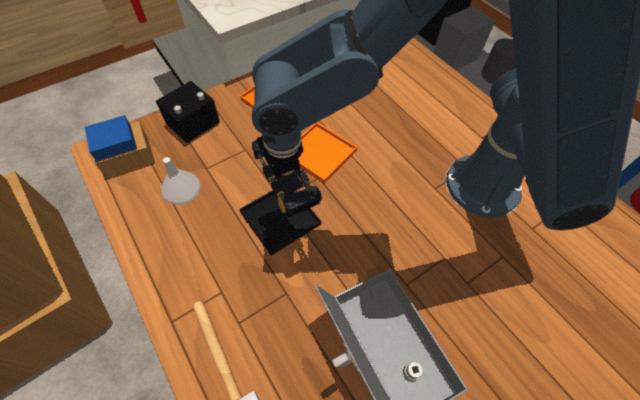

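Padlock still held upright, flap open, socket in place at (412,371). I finish the move over the tray and lower.

Emit:
send_rows(moves=[[-0.1, -0.5, 0, 0, 0, 0, 1], [-0.1, -0.5, 0, 0, 0, 0, 1], [-0.1, -0.5, 0, 0, 0, 0, 1], [-0.1, -0.43, 0, 0, 0, 0, 1], [0, 0, 0.5, 0, 0, 0, 1], [0, 0, 0.8, 0, 0, 0, 1], [0, 0, 0.8, 0, 0, 0, 1], [0, 0, 0.8, 0, 0, 0, 1], [0, 0, 0.7, 0, 0, 0, 1], [0, 0, 0.5, 0, 0, 0, 1], [0, 0, 0.3, 0, 0, 0, 1], [0, 0, 0, 0, 0, 0, 1]])

```text
time_s: 18.62
position: [0.5471, -0.227, 0.0272]
tcp_rot: [[-0.994, 0.112, -0.001], [0.112, 0.994, 0.0], [0.001, 0.0, -1.0]]
force: [-0.1, -0.2, -1.9]
opening: 0.068
```

Run:
```python
from h import *
np.set_printoptions(precision=4,suppress=True)
s=status.read_state(); T=np.eye(4); T[:3,:3]=s["tcp_rot"]; T[:3,3]=s["position"]; print(s["opening"],s["position"],s["force"],s["time_s"])
c=vision.capture("wrist"); P=T@c["hand_eye"]; X=cloud(c,P); cv2.imwrite("pics/w9.png",c["img"][:,:,::-1])
for v in range(185,235,4): print(v,X[v,300],X[v,330])
```

```text
0.06849864161939515 [ 0.5471 -0.227   0.0272] [-0.0758 -0.1624 -1.9361] 18.625
185 [ 0.5211 -0.2355  0.0053] [ 0.5232 -0.2152  0.0061]
189 [ 0.5237 -0.2358  0.0063] [ 0.5262 -0.2155  0.0054]
193 [ 0.5219 -0.2347  0.0235] [ 0.5241 -0.216   0.0231]
197 [ 0.5222 -0.2343  0.0318] [ 0.5242 -0.2163  0.0319]
201 [ 0.5222 -0.2339  0.0405] [ 0.524  -0.2166  0.0408]
205 [ 0.522  -0.2334  0.0491] [ 0.5242 -0.2169  0.0479]
209 [ 0.5227 -0.2332  0.0541] [ 0.5246 -0.2172  0.0537]
213 [ 0.5242 -0.2333  0.0563] [ 0.5261 -0.2174  0.0561]
217 [ 0.5258 -0.2334  0.058 ] [ 0.5281 -0.2176  0.0568]
221 [ 0.5288 -0.2339  0.0561] [ 0.5301 -0.2179  0.0575]
225 [ 0.5306 -0.2341  0.0573] [ 0.5327 -0.2181  0.0566]
229 [ 0.5325 -0.2343  0.0583] [ 0.5354 -0.2183  0.0555]
233 [ 0.5343 -0.2344  0.0596] [ 0.5374 -0.2186  0.0564]
```

View pics/w9.png

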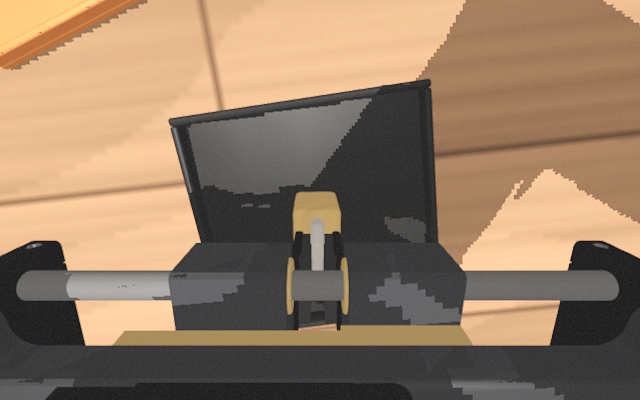

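The padlock is over the middle of the tray, its body top at 0.0565 against a resting 0.045, so about 11 mm remain.

Emit:
send_rows(moves=[[0, 0, 0.2, 0, 0, 0, 1], [0, 0, 0.1, 0, 0, 0, 1], [0, 0, 0.1, 0, 0, 0, 1], [0, 0, 0, 0, 0, 0, 1]])

```text
time_s: 19.18
position: [0.5471, -0.2271, 0.0174]
tcp_rot: [[-0.994, 0.112, -0.0], [0.112, 0.994, 0.0], [0.0, 0.0, -1.0]]
force: [0.9, -1.5, -2.7]
opening: 0.066
```

Emit:
send_rows(moves=[[0, 0, 0.04, 0, 0, 0, 1], [0, 0, 0.04, 0, 0, 0, 1], [0, 0, 0, 0, 0, 0, 1]])

```text
time_s: 19.55
position: [0.5475, -0.2276, 0.0161]
tcp_rot: [[-0.994, 0.112, 0.001], [0.112, 0.994, -0.001], [-0.001, -0.001, -1.0]]
force: [-1.4, -1.0, 1.8]
opening: 0.071
```

The wrist force turned from −2.7 to +1.8 N, so the padlock is on the floor. I release and go up.

Emit:
send_rows(moves=[[0, 0, 0, 0, 0, 0, -0.3], [0, 0, 0, 0, 0, 0, -0.3], [0, 0, 0, 0, 0, 0, -0.3], [0, 0, 0, 0, 0, 0, -0.3], [0, 0, 0, 0, 0, 0, -0.3], [0, 0, -0.4, 0, 0, 0, -0.3], [0, 0, -0.8, 0, 0, 0, -0.3], [0, 0, -1, 0, 0, 0, -0.3], [0, 0, -1, 0, 0, 0, -0.3], [0, 0, -1, 0, 0, 0, -0.3], [0, 0, -1, 0, 0, 0, -0.3], [0, 0, 0, 0, 0, 0, -0.3]])

```text
time_s: 21.05
position: [0.5488, -0.2281, 0.1482]
tcp_rot: [[-0.994, 0.112, 0.005], [0.112, 0.994, -0.003], [-0.005, -0.003, -1.0]]
force: [0.5, -0.2, -0.5]
opening: 0.648
```

Run:
```python
from h import *
np.set_printoptions(precision=4,suppress=True)
s=status.read_state(); T=np.eye(4); T[:3,:3]=s["tcp_rot"]; T[:3,3]=s["position"]; print(s["opening"],s["position"],s["force"],s["time_s"])
for n in ["wrist","scene"]:
    c=vision.capture(n); cv2.imwrite(f"pics/{n}10.png",c["img"][:,:,::-1])
    P=T@c["hand_eye"] if n=="wrist" else c["pose"]; X=cloud(c,P); ok=c["depth"]>0
    for t,z in [("padlock_center",.033),("socket_center",.024)]:
        for r in models.landmark_of(n,t): print(n,t,r["confidence"],bp(c,*r["point"],z=z,pose=P))
    m=ok&(abs(X[...,0]-.547)<.05)&(abs(X[...,1]+.228)<.05)
    for a,b in [(.038,.05),(.053,.07)]:
        Q=X[m&(X[...,2]>a)&(X[...,2]<b)]
        if len(Q)>5: print(n,a,len(Q),Q.mean(0),cv2.minAreaRect((Q[:,:2]*1000).astype(np.float32)))
```

```text
0.6484256435737551 [ 0.5488 -0.2281  0.1482] [ 0.4595 -0.2361 -0.4675] 21.05
wrist padlock_center 0.81 [ 0.5486 -0.2245  0.033 ]
wrist 0.038 964 [ 0.5431 -0.2273  0.0452] ((545.1871948242188, -227.37330627441406), (25.673255920410156, 43.89691162109375), 82.90026092529297)
wrist 0.053 279 [ 0.5438 -0.2272  0.0594] ((545.398193359375, -227.33526611328125), (6.4960408210754395, 34.23406982421875), 83.42610168457031)
scene padlock_center 0.72 [ 0.5435 -0.2294  0.033 ]
scene socket_center 0.6 [0.5055 0.2602 0.024 ]
scene 0.038 120 [ 0.549  -0.2241  0.0448] ((547.4278564453125, -227.786865234375), (26.840415954589844, 43.99603271484375), 84.51210021972656)
scene 0.053 34 [ 0.5473 -0.2282  0.0587] ((546.9332275390625, -228.93826293945312), (6.95468282699585, 30.635677337646484), 81.51598358154297)
```

View pics/wrist10.png

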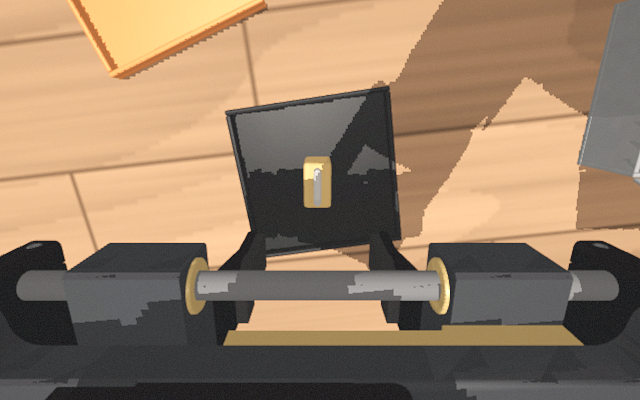

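View pics/scene10.png

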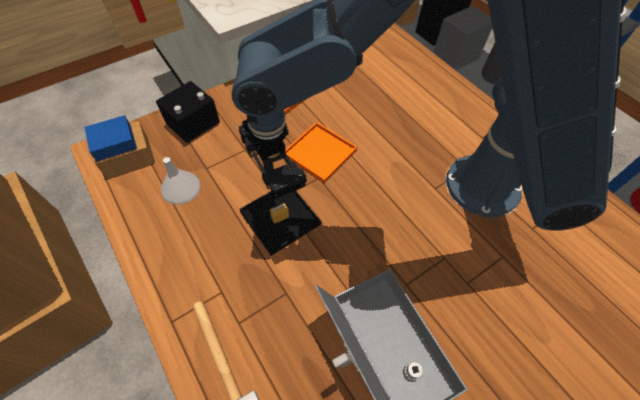

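The padlock stands upright at the tray's centre: (317,182) in the wrist view, body top at 0.045 and shackle at 0.059. The flap is open, the socket is unmoved at (412,371), and the gripper is clear.

```bash
python3 -c "
from rig import bot; print(bot.hand_in())"
```

```text
the job is handed in; nothing more can be done
None
```

The padlock stands upright in the black tray, the flap is open and leaning back, and the socket is where it was. I handed the job in at about 21 s; it reported no verdict.

**What I did:** I pinched the flap tab and swung the flap up along its arc to about 1.79 rad, worked out from the tool position. I then let go and it stayed open. I lifted the padlock out of the box, lowered it onto the tray floor, released it and backed the gripper off.

**Last checks:**
- **Padlock:** it is about 2 mm from the tray's centre. The body top is at 45 mm and the shackle top at about 59 mm, which fits it standing upright on the floor.
- **Flap:** it shows open in the last scene picture. I did not measure its final angle.
- **Socket:** it was found at (0.506, 0.260) m, against (0.507, 0.263) m when the flap was first opened.
- **Gripper:** it was clear of everything, with near-zero force.

**What disagreed:** the fingertips appeared to end about 30 mm short of the stated TCP. The grip therefore landed on the padlock's shackle (about 6 mm opening) instead of its brass body. It held steadily with no visible tilt, so I kept it.

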